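# Clear the swing and hold the guard gate open

### The job

Hang the wire basket that stands in the swing of the guard gate by its handle on both prongs of the double hook, and let go of it. Then squeeze the gate's slide-bolt safety catch back, and after that squeeze the sprung grip and swing the gate out, past its half-open detent, to at least 70 degrees. It is self-closing: finish while still holding it wide by the squeezed grip, with the basket hanging and the other things on the bench left alone.

Things in the scene. Friction and masses are not known exactly. Their poses are not given: they have to be found in the camera images.
- guard: Open-topped machine guard fixed on the bench, 610 mm wide, 220 deep, 170 high: aluminium rails, clear sheet. Origin on the bench at the foot of the gate's hinge axis; x into the guard (away from the robot), y along its front towards the hook, z up; front face at x = 0. Gate: y = -4 to -300 mm, x = 2 to 22. Latch post at y = -307 to -337, hinge post 5 to 35, fixed bay with the hook 35 to 245.
- gate_hinge (a point): Point on the gate's vertical hinge axis, 170 mm above the bench (the height of the gate's top). A spring-plunger detent sits on the hinge post beside it, up to 192 mm high. Axes as the guard's. Inside the guard the first 60 mm behind the gate are free.
- gate (a joint): Gate angle, rad: 0 shut, 1.4 at its open stop; it swings out towards the robot, clockwise seen from above. A closer pulls it shut (about 2 N at the grip). The detent is a hump of about 4 N at the grip at 0.5 to 0.75 rad; let go beyond it, the gate falls back to rest at about 1.0. It cannot open while either bolt is in its keeper.
- catch_tab (a point): Safety catch: steel tab standing on the slide bolt on top of the gate near its free end; plate 8 mm thick along the gate, 28 mm across it, reaching from 171 to 211 mm above the bench. The point is the plate's middle at 195 mm height. It moves with the bolt, along the gate towards the hinge.
- stop_plate (a point): Fixed finger stop of the safety catch: plate of the tab's size and shape, 40 mm from the tab's rest place on the hinge side; the point is its middle at 195 mm height; axes turn with the gate. Squeezing tab and stop together draws the bolt; only the tab moves: 48 mm over both plates when shot, 30 mm drawn. 52 mm free between stop and grip; a keeper 190 mm high is 30 mm beyond the tab.
- catch (a joint): Travel of the safety bolt, m: 0 shot into its keeper (it may start up to 0.003), 0.018 fully drawn; free of the keeper from 0.012. Friction of 3 N: it stays where it is left.
- grip: Squeeze grip on the gate's top: two upright black plates, 50 mm along the gate, 45 mm high. Origin under the middle of the fixed one, 170 mm above the bench; x through the gate into the guard, y along the gate to the hinge, z up, turning with the gate; hinge axis at x = -16, y = 155 mm. Fixed plate: x = -6 to 6. Sprung trigger: x = -30 to -20 at rest, -18 to -8 home (36, then 24 mm over both).
- trigger (a joint): Travel of the trigger plate towards the fixed plate, m: 0 at rest, 0.012 home. Its spring resists with 6 N at rest, 11 N home, and returns it when released. It draws the latch bolt on the gate's face by the same amount; that bolt is free of its keeper from 0.008.
- basket: Steel wire dip basket, loose, 0.15 to 0.31 kg, 80 mm (its x) by 130 mm (its y), 55 mm deep, with a rigid upright bail handle of 10 mm round bar: legs at y = -60 and 60 mm, top bar along y. Origin under the middle of its floor, z up.
- basket_bar (a point): Middle of the handle's top bar, 130 mm above the basket's underside.
- hook_seat (a point): Where the middle of the handle bar lies when hung: 204 mm above the bench, 52 mm before the guard's face, 140 mm from the hinge axis. Two steel prongs, 8 mm thick at 195 mm height, stand out at right angles to the front, 36 mm either side of this point; their tips, 75 to 81 mm out, turn up to 218 mm. The bar lies across both, parallel to the guard's front. Axes as the guard's.
- wash_bottle: Bystander: white bottle, 72 mm diameter, 150 mm high, origin under its middle.
- brush: Bystander: wooden-handled brush lying on the bench.
- tub: Bystander: small clear storage tub with a lid, 126 x 91 x 65 mm, origin under its middle.
Mind the look-alikes: they are no part of the job. What is meant by the basket is not orange, and is the smaller of those in its own colour.

How it is judged:
On the way, in this order (a step that is already met when the one before it is completed fails the run):
1. basket hung by its handle on both prongs, released and calm, gate shut (x of basket_bar in the frame of hook_seat between -0.03 and 0.045 m and y of basket_bar in the frame of hook_seat between -0.025 and 0.025 m and z of basket_bar in the frame of hook_seat between -0.008 and 0.008 m and angle between basket's own z axis and vertical below 0.25 rad and linear speed of basket below 0.08 m/s and contact force between the fingers and basket below 0.1 N and value of joint gate below 0.05 rad), for 0.2 s.
2. safety bolt drawn clear of its keeper, gate shut (value of joint catch above 0.013 m and value of joint gate below 0.05 rad), for 0.1 s.
3. grip squeezed with the safety bolt back, gate still shut (value of joint trigger above 0.008 m and value of joint catch above 0.012 m and value of joint gate below 0.08 rad), for 0.05 s.
4. the gate is past its detent (value of joint gate above 0.95 rad), for 0.05 s.
At the end, for the whole second after the job is handed in: Gate still and open over 1.2 rad (69 deg), grip squeezed over 6 mm and pressed over 2 N by the fingers; basket untouched by the fingers, upright within 0.25 rad, its bar on both prongs within 8 mm in height, 25 mm sideways and 30 mm outwards or 45 mm inwards of the seat (value of joint gate above 1.2 rad and velocity of joint gate between -0.1 and 0.1 rad/s and value of joint trigger above 0.006 m and contact force between the fingers and grip above 2 N and x of basket_bar in the frame of hook_seat between -0.03 and 0.045 m and y of basket_bar in the frame of hook_seat between -0.025 and 0.025 m and z of basket_bar in the frame of hook_seat between -0.008 and 0.008 m and angle between basket's own z axis and vertical below 0.25 rad and contact force between the fingers and basket below 0.1 N); the arm keeps its last pose, push and grip.
It fails at once if a bystander is knocked or moved by more than 4 cm (distance of any of wash_bottle, brush, tub from where it was at the start of the episode above 0.04 m).
It also fails if it takes over 61 s, if anything falls off the work surface, if the arm or the gripper's body presses on something with over 40 N, if the wrist force passes 120 N, or if a joint passes its speed limit or range.

### The arm

A 6-joint arm with a two-finger parallel gripper is mounted at the origin on the work surface. World frame = base frame: x ahead of the robot, y to its left, z up, the work surface at z = 0. Lengths are in m, angles in rad, forces in N, time in s.
With the tool pointing down it reaches from about 0.375 to 0.975 m from the base axis. Payload 3.8 kg.
Tool frame: the origin (TCP) lies midway between the tips of the shut fingers; the grasp point (between the pads) lies 19 mm behind it; x points along the fingers, y is the direction in which the jaws open and shut, and the axes are right-handed (so a half turn about x gives the same grasp; the last joint's range is limited). The gripper opens to 88 mm and grips with 3 to 60 N. Pads are 18 mm wide; open, the fingers measure 123 mm over their backs; the gripper's body (75 mm by 187 mm) begins 45 mm behind the grasp point.
Start: joints at [-1.273, 0.264, 1.604, -0, 1.274, -0.037], TCP at [0.222, -0.638, 0.201] pointing down, gripper open.
Joint ranges: [-2.63, 2.63], [-0.94, 2.18], [0.31, 2.57], [-1.31, 4.45], [0, 2.66], [-2.55, 2.55]. Speed limits (rad/s): [2.57, 2.57, 3.14, 3.14, 3.14, 3.14].

### API

Orientations are given as a rotation vector (axis times angle).
In Python, from cell import manip, inverse_kinematics, cams, order gives the robot as it stands. Calls block until the motion is done:
- manip.move_pose(position, orientation): joint-space move of the TCP to a pose.
- manip.move_linear(position, rate=0.15, rot=None): straight line of the TCP; rot=None keeps the orientation; rate is the mean speed in m/s.
- manip.set_joints(angles): joint-space move.
- manip.set_gripper(opening, force=None): finger opening in m; force is the grip in N (None keeps the last); returns when the fingers have stopped.
- manip.dwell(seconds).
- inverse_kinematics(position, orientation): joint angles nearest the present ones, or None.
- manip.state(): the state.
- cams.capture(name): name is "scene" or "side" or "wrist"; returns a dict with "image" (480x640x3 uint8, blue, green, red), "z_map" (480x640 float32, m along the optical axis (not along the pixel's ray), 0 where there is no reading), "intrinsics" (3x3 intrinsics, pixels), "k1" (the pictures are not rectified: a ray, as slopes to the right and down, at radius r is drawn at 1 + k1 r^2 times it, then the intrinsics apply), "position" and "orientation" of the camera in the world; the wrist camera has in their place "T_tool_cam" (4x4, takes a point from camera to tool coordinates, whose origin is the TCP and whose axes are the tool frame's). Camera axes: x right, y down, z forward; pixel columns grow to the right and rows downward; lengths in m; the calibration is good to about 2 mm. A picture is of the moment at which its call begins: read the wrist's pose just before it.
A pose or a line that the arm cannot do raises manip.IKError and nothing moves.
- order.close_job(): hands the job in, once; it reports no verdict.
The state is a dict: "clock": time; "joint_pos": joint angles; "joint_velocities": joint speeds; "tau": joint torques, N m; "tool_pos": TCP position; "tcp_rot": TCP orientation; "contact_force": force on the tool from outside, world axes, zero at the start; "moment": the same for the moment, N m; "gripper_width": finger opening in m.
Only numpy, scipy, OpenCV 4.12 (cv2) and the standard library are available. Lean on these libraries where they do the work, as an engineer would, in place of code of your own. Each camera call takes 0.05 s, during which the arm holds its last target. There are 200 camera calls.

## Working session

There is one attempt and no reset: what is moved stays moved. The work goes in short steps, each a Python script; the robot and the scene stay as the last script left them, time stands still between calls to the robot, and variables do not carry over. Pictures are saved under pics/ and viewed, about 8 in all and at most 12, crops included, and the job is handed in when it is done.

```bash
ls; mkdir -p pics; cat > h.py <<'E'
import numpy as np, cv2
from scipy.spatial.transform import Rotation as R
from cell import manip, inverse_kinematics, cams, order
def snap(n, f):
    s=manip.state(); c=cams.capture(n)
    if n=="wrist":
        T=np.eye(4);T[:3,:3]=R.from_rotvec(s["tcp_rot"]).as_matrix();T[:3,3]=s["tool_pos"];T=T@c["T_tool_cam"]
    else:
        T=np.eye(4);o=np.array(c["orientation"],float);T[:3,:3]=o if o.shape==(3,3) else R.from_rotvec(o).as_matrix();T[:3,3]=c["position"]
    np.savez("pics/"+f+".npz",T=T,K=c["intrinsics"],k1=c["k1"],z=c["z_map"],im=c["image"])
    cv2.imwrite("pics/"+f+".png",c["image"]); return s
def slopes(d,uv):
    K=d["K"]; D=np.array([float(d["k1"]),0,0,0])
    return cv2.undistortPoints(np.array(uv,float).reshape(-1,1,2),K,D).reshape(-1,2)
def px(f,uv,Z=None):
    """world point(s): by depth, or on plane world z=Z"""
    d=np.load("pics/"+f+".npz");T=d["T"];out=[]
    for (u,v),s in zip(uv,slopes(d,uv)):
        r=np.array([*s,1.])
        if Z is None:
            w=d["z"][int(v)-1:int(v)+2,int(u)-1:int(u)+2];w=w[w>0];z=np.median(w) if len(w) else np.nan
            out.append(T[:3,:3]@(r*z)+T[:3,3])
        else:
            q=T[:3,:3]@r; out.append(T[:3,3]+q*(Z-T[2,3])/q[2])
    return np.array(out)
def proj(f,P):
    d=np.load("pics/"+f+".npz");T=np.linalg.inv(d["T"])
    return cv2.projectPoints(np.array(P,float).reshape(-1,1,3),cv2.Rodrigues(T[:3,:3])[0],T[:3,3],d["K"],np.array([float(d["k1"]),0,0,0]))[0].reshape(-1,2)
E
python3 - <<'E'
from h import *
np.set_printoptions(precision=3,suppress=True)
for n in("scene","side"): snap(n,n+"0"); d=np.load(f"pics/{n}0.npz");print(d["T"],d["K"],d["k1"])
print(manip.state())
E
```

```text
pics
[[ 0.163  0.776 -0.609  1.363]
 [ 0.987 -0.135  0.092 -0.132]
 [-0.011 -0.616 -0.788  1.284]
 [ 0.     0.     0.     1.   ]] [[559.694   0.    325.759]
 [  0.    559.694 233.144]
 [  0.      0.      1.   ]] -0.13552046270467438
[[-0.915 -0.294  0.275  0.168]
 [-0.402  0.644 -0.651  0.716]
 [ 0.014 -0.707 -0.707  0.904]
 [ 0.     0.     0.     1.   ]] [[490.79    0.    322.755]
 [  0.    490.79  237.306]
 [  0.      0.      1.   ]] -0.12893822141738384
{'clock': 0.1, 'joint_pos': array([-1.273,  0.265,  1.605, -0.   ,  1.274, -0.037]), 'joint_velocities': array([ 0.001, -0.001, -0.002, -0.   , -0.001,  0.   ]), 'tau': array([  0.   , -50.362, -35.807,   0.073,   0.023,  -0.   ]), 'tool_pos': array([ 0.222, -0.637,  0.2  ]), 'tcp_rot': array([ 2.04 ,  0.347, -2.041]), 'contact_force': array([0.179, 0.234, 0.701]), 'moment': array([ 0.036, -0.015,  0.015]), 'gripper_width': 0.0882188625110852}
```

View pics/scene0.png

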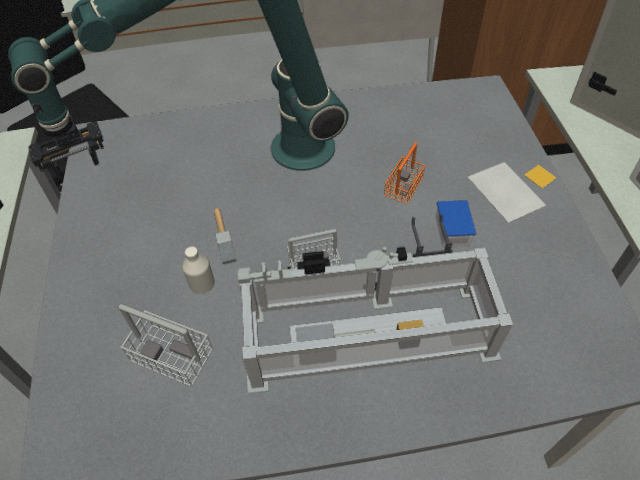

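View pics/side0.png

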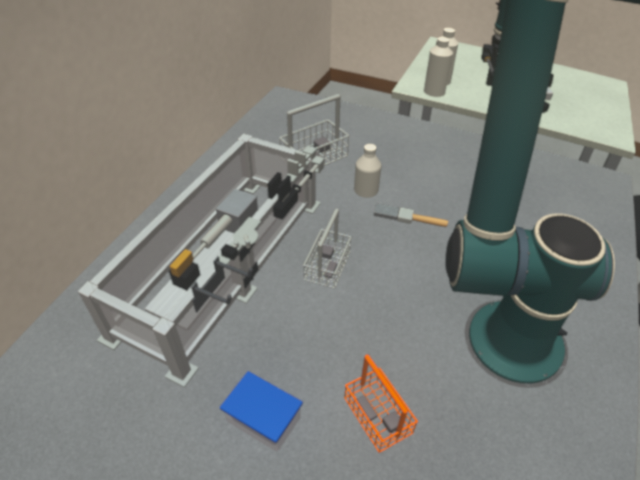

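The scene view shows the target grey basket at about (315,248), in front of the gate. The catch tabs are at about (265,270), the grip at (315,262), the hinge at (375,262) and the hooks at (415,238)–(447,250). The larger grey basket at left and the orange one are decoys. Next I'll enlarge both views.

```bash
python3 - <<'E'
import cv2
a=cv2.imread("pics/scene0.png")[220:310,230:500];cv2.imwrite("pics/sc.png",cv2.resize(a,None,fx=2.96,fy=2.96,interpolation=cv2.INTER_CUBIC))
a=cv2.imread("pics/scene0.png")[222:300,235:365]; a=cv2.resize(a,(780,468),interpolation=cv2.INTER_CUBIC);cv2.imwrite("pics/sc.png",a)
a=cv2.imread("pics/side0.png")[130:310,180:360];cv2.imwrite("pics/si.png",cv2.resize(a,(600,600),interpolation=cv2.INTER_CUBIC))
E
python3 - <<'E'
from h import *
np.set_printoptions(precision=3,suppress=True)
print(px("scene0",[(246,274),(481,257),(248,352),(504,322)],.17))
print(px("scene0",[(315,236)],.13), px("scene0",[(400,253)],.2))
E
```

```text
[[ 0.591 -0.211  0.17 ]
 [ 0.64   0.362  0.17 ]
 [ 0.797 -0.224  0.17 ]
 [ 0.824  0.355  0.17 ]]
[[ 0.475 -0.027  0.13 ]] [[0.614 0.159 0.2  ]]
```

View pics/sc.png

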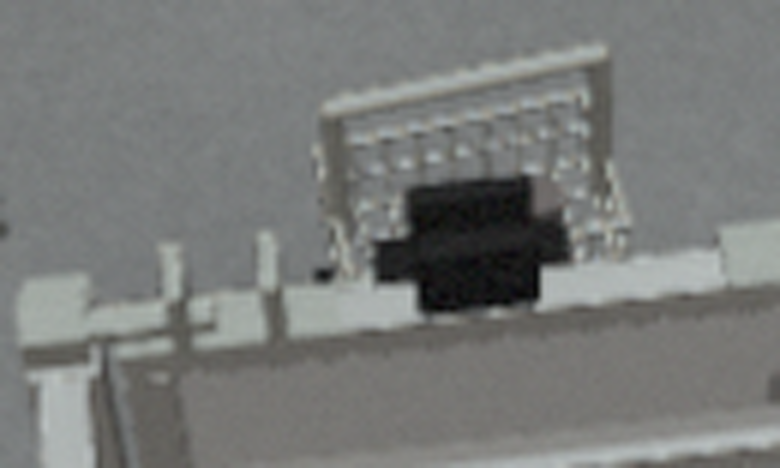

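View pics/si.png

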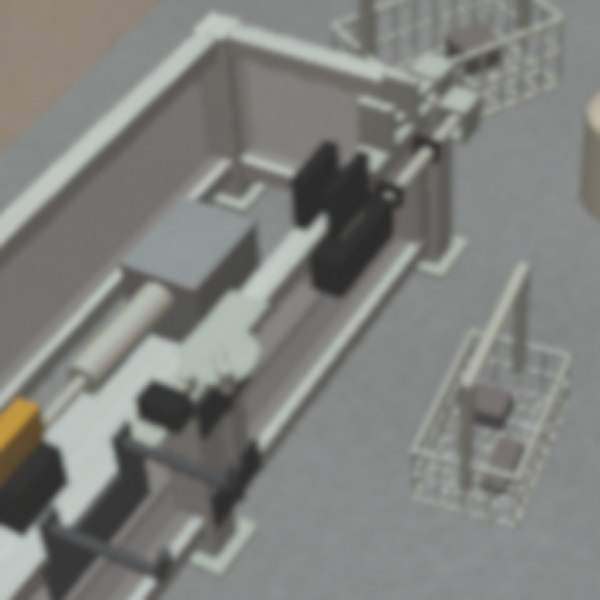

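Bar ends read at (289,240) and (336,230), tab tops at (264,263) and stop at (279,261), grip around (315,262). Next I'll put the wrist camera above the gate for precision.

```bash
cat >> h.py <<'E'
def down(a):
    x=np.array([0,0,-1.]);y=np.array([np.cos(a),np.sin(a),0]);return R.from_matrix(np.c_[x,y,np.cross(x,y)]).as_rotvec()
E
python3 - <<'E'
from h import *
np.set_printoptions(precision=3,suppress=True)
b=px("scene0",[(289.2,240),(335.8,230)],.13);print(b, px("scene0",[(263.5,263),(279.3,261)],.211))
s=manip.state();print(R.from_rotvec(s["tcp_rot"]).as_matrix())
c=cams.capture("wrist");print(c["T_tool_cam"],c["intrinsics"])
for a in (-.085,-.085+np.pi,np.pi/2-.085,-np.pi/2-.085):
  for p in ((.5,.05,.5),(.55,-.05,.45)):
    print(a,p,inverse_kinematics(p,down(a)))
E
```

```text
[[ 0.476 -0.095  0.13 ]
 [ 0.464  0.03   0.13 ]] [[ 0.595 -0.165  0.211]
 [ 0.596 -0.128  0.211]]
[[-0.001  0.329 -0.944]
 [ 0.002 -0.944 -0.329]
 [-1.    -0.002 -0.   ]]
[[-0.001 -0.274  0.962 -0.183]
 [ 1.     0.     0.001  0.001]
 [-0.001  0.962  0.274 -0.071]
 [ 0.     0.     0.     1.   ]] [[360.086   0.    328.425]
 [  0.    360.086 237.231]
 [  0.      0.      1.   ]]
-0.085 (0.5, 0.05, 0.5) [ 0.05  -0.102  1.463 -0.     1.78   0.135]
-0.085 (0.55, -0.05, 0.45) [-0.136 -0.021  1.476 -0.     1.686 -0.051]
3.056592653589793 (0.5, 0.05, 0.5) None
3.056592653589793 (0.55, -0.05, 0.45) None
1.4857963267948966 (0.5, 0.05, 0.5) [ 0.05  -0.102  1.463 -0.     1.78  -1.436]
1.4857963267948966 (0.55, -0.05, 0.45) [-0.136 -0.021  1.476 -0.     1.686 -1.622]
-1.6557963267948965 (0.5, 0.05, 0.5) [ 0.05  -0.102  1.463  0.     1.78   1.706]
-1.6557963267948965 (0.55, -0.05, 0.45) [-0.136 -0.021  1.476  0.     1.686  1.52 ]
```

```bash
python3 - <<'E'
from h import *
manip.move_linear((.21,-.55,.42),rate=.3)
manip.move_pose((.56,.13,.42),down(0.0)); 
snap("wrist","w1"); print(manip.state()["clock"],manip.state()["tool_pos"])
im=cv2.imread("pics/w1.png"); cv2.imwrite("pics/w1b.png",cv2.resize(im,(800,600),interpolation=cv2.INTER_CUBIC))
E
```

```text
3.8333 [0.56021789 0.12914137 0.41998903]
```

View pics/w1b.png

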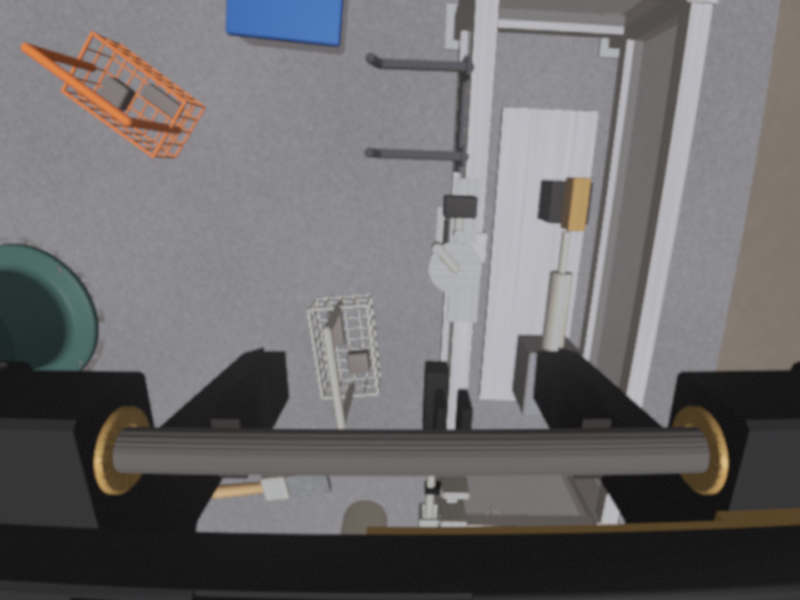

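The wrist view (800x600) shows prong tips at (372,60) and (372,153), with roots at (468,68) and (462,156). The bar's far end is at about (330,322), running down to about (342,428), and the grip's black plates are at (436,385) and (465,415).

```bash
python3 - <<'E'
from h import *
np.set_printoptions(precision=4,suppress=True)
A=lambda l:[(u*.8,v*.8) for u,v in l]
print("tips",px("w1",A([(370,60),(370,153)]),.218));print("tips depth",px("w1",A([(371,60),(371,153)])))
print("prong mid depth",px("w1",A([(430,66),(430,155)])), px("w1",A([(430,66),(430,155)]),.199))
print("bar z.135",px("w1",A([(329,322),(341,425)]),.133), "depth",px("w1",A([(333,345),(337,385),(340,415)])))
print("scene bar depth",px("scene0",[(300,237.5),(312,235),(325,232.5)]))
# front rail top edges
print("front top", px("w1",A([(474,20),(470,100)]),.17),px("w1",A([(485,20),(483,100)])))
print("front y fit"); d=np.load("pics/w1.npz")
# depth cloud of top surfaces: height within 0.165..0.175 near front
def cloud(f):
    d=np.load("pics/"+f+".npz");v,u=np.mgrid[0:480,0:640];s=slopes(d,np.c_[u.ravel(),v.ravel()]);z=d["z"].ravel()
    P=np.c_[s,np.ones(len(s))]*z[:,None];P=P@d["T"][:3,:3].T+d["T"][:3,3];return P[z>0]
for f in("w1","scene0"):
    P=cloud(f)
    for y in np.arange(-.2,.38,.04):
        m=(abs(P[:,1]-y)<.006)&(abs(P[:,2]-.17)<.006)&(P[:,0]>.5)&(P[:,0]<.72)
        if m.sum()>3: print(f,round(y,2),m.sum(),np.percentile(P[m,0],[3,97]),P[m,2].mean())
E
```

```text
tips [[0.5291 0.2813 0.218 ]
 [0.5276 0.211  0.218 ]]
tips depth [[0.5298 0.2816 0.2166]
 [0.5283 0.2111 0.2166]]
prong mid depth [[0.5769 0.2808 0.1987]
 [0.5776 0.2099 0.1986]] [[0.5769 0.2807 0.199 ]
 [0.5776 0.2099 0.199 ]]
bar z.135 [[ 0.4705  0.0352  0.133 ]
 [ 0.4779 -0.0944  0.133 ]] depth [[ 0.4732  0.007   0.1309]
 [ 0.476  -0.0411  0.1344]
 [ 0.4776 -0.0801  0.1344]]
scene bar depth [[ 0.4759 -0.0663  0.134 ]
 [ 0.4724 -0.0343  0.1331]
 [ 0.4704  0.0004  0.1336]]
front top [[0.6158 0.3239 0.17  ]
 [0.6142 0.2584 0.17  ]] [[0.6255 0.3242 0.1692]
 [0.626  0.2585 0.1697]]
front y fit
w1 -0.2 28 [0.573  0.6019] 0.16717105092454432
w1 -0.16 20 [0.5943 0.6171] 0.1730971773346463
w1 -0.08 24 [0.5739 0.6048] 0.16686736269013233
w1 -0.04 135 [0.5762 0.6092] 0.16809823910805952
w1 0.0 134 [0.6023 0.6217] 0.16968435139695767
w1 0.04 138 [0.6038 0.6229] 0.16967801384220796
w1 0.08 246 [0.5915 0.627 ] 0.17386973133356232
w1 0.12 363 [0.5832 0.6325] 0.1728558090263261
w1 0.16 59 [0.5908 0.6306] 0.17031067757732546
w1 0.2 202 [0.6041 0.6312] 0.16987240685492688
w1 0.24 232 [0.6058 0.6318
[... 180 characters left out ...]
 20 [0.5995 0.6207] 0.17116794151623577
scene0 -0.12 48 [0.5945 0.6208] 0.17110891523616065
scene0 -0.08 78 [0.5768 0.6201] 0.16875844122261144
scene0 -0.04 16 [0.6186 0.6226] 0.17146512099066508
scene0 0.0 39 [0.6035 0.6242] 0.17032760079315676
scene0 0.04 38 [0.605  0.6253] 0.16951581325139084
scene0 0.08 51 [0.5971 0.6288] 0.172709384997187
scene0 0.12 82 [0.5823 0.6348] 0.17223578434619397
scene0 0.16 38 [0.6049 0.634 ] 0.17159870172153896
scene0 0.2 51 [0.6067 0.6333] 0.1699885979430962
scene0 0.24 50 [0.6069 0.6341] 0.17050064253081632
scene0 0.28 43 [0.6094 0.6336] 0.17089271394838926
scene0 0.32 36 [0.6146 0.6371] 0.1706843824997782
scene0 0.36 178 [0.6158 0.7188] 0.17096636038960714
```

Guard yaw is about -0.03, the hook seat about (0.5565, 0.2453), the hinge about (0.604, 0.104), and the bar middle about (0.4735, -0.031) with yaw 0.07. Now I'll pick and hang the basket.

```bash
python3 - <<'E'
from h import *
np.set_printoptions(precision=4,suppress=True)
manip.move_pose((.4735,-.031,.24),down(.07))
manip.move_linear((.4735,-.031,.111),rate=.15)
manip.set_gripper(0.004,force=40); s=manip.state(); print(s["gripper_width"],s["contact_force"],s["clock"])
manip.move_linear((.4735,-.031,.223),rate=.12)
s=manip.state(); print(s["gripper_width"],s["contact_force"])
manip.move_linear((.470,.2453,.223),rate=.15,rot=down(-.03))
snap("wrist","w2"); snap("side","s2"); print(manip.state()["clock"],manip.state()["gripper_width"])
a=cv2.imread("pics/side0.png")
b=cv2.resize(cv2.imread("pics/w2.png"),(800,600));s=cv2.imread("pics/s2.png")[180:440,100:360]
cv2.imwrite("pics/m2.png",np.hstack([cv2.resize(b[:, :],(500,375))[:375],cv2.resize(s,(300,300))[:375] if 0 else cv2.copyMakeBorder(cv2.resize(s,(300,300)),0,75,0,0,cv2.BORDER_CONSTANT)]))
E
```

```text
0.004066711431260637 [0.4239 0.1794 0.592 ] 7.1333
0.003775796906524055 [-0.5106 -0.0982  0.0187]
10.3083 0.004108000454132655
```

View pics/m2.png

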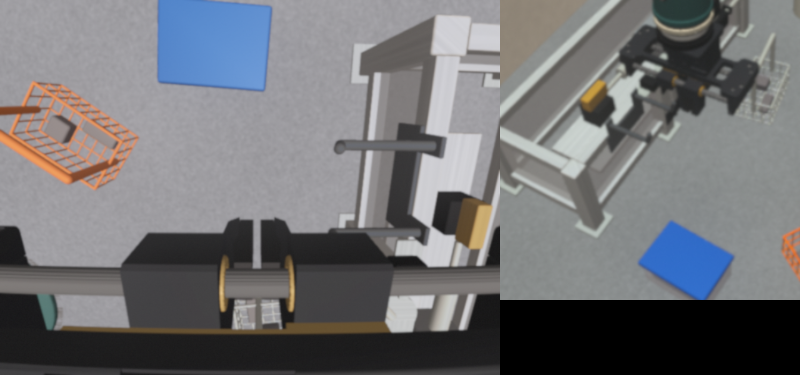

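The montage shows the gripper closed on nothing (4 mm, no weight), with the basket apparently still at side pixel (330,250). I'll check the basket's present pose.

```bash
python3 - <<'E'
from h import *
np.set_printoptions(precision=4,suppress=True)
snap("scene","c2")
a=cv2.resize(cv2.imread("pics/c2.png")[215:305,250:370],(520,390),interpolation=cv2.INTER_CUBIC)
b=cv2.resize(cv2.imread("pics/s2.png")[190:300,290:370],(280,385),interpolation=cv2.INTER_CUBIC)
cv2.imwrite("pics/m3.png",np.hstack([a,cv2.copyMakeBorder(b,0,5,0,0,cv2.BORDER_CONSTANT)]))
E
```

```text
(no output)
```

View pics/m3.png

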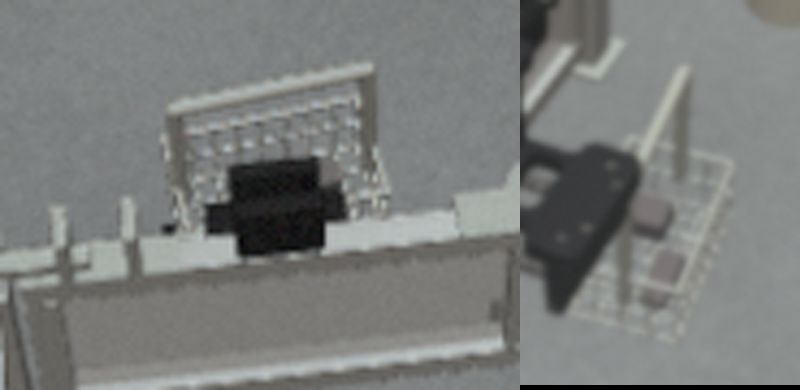

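The basket is exactly where it was. I'll go back to the same pose and look before closing.

```bash
python3 - <<'E'
from h import *
np.set_printoptions(precision=4,suppress=True)
manip.set_gripper(.06)
manip.move_pose((.4735,-.031,.2),down(.07))
manip.move_linear((.4735,-.031,.111),rate=.15)
s=manip.state(); print(s["tool_pos"],s["tcp_rot"],down(.07),s["gripper_width"],s["clock"],s["contact_force"])
snap("wrist","w3"); snap("side","s3"); snap("scene","c3")
a=cv2.resize(cv2.imread("pics/w3.png"),(400,300))
b=cv2.resize(cv2.imread("pics/s3.png")[170:320,270:420],(400,400),interpolation=cv2.INTER_CUBIC)
c=cv2.resize(cv2.imread("pics/c3.png")[180:290,250:400],(400,293),interpolation=cv2.INTER_CUBIC)
cv2.imwrite("pics/m4.png",np.hstack([np.vstack([a,c]),cv2.copyMakeBorder(b,0,193,0,0,cv2.BORDER_CONSTANT)]))
E
```

```text
[ 0.4742 -0.0306  0.1117] [ 1.1572  1.2411 -1.1562] [ 1.1575  1.2415 -1.1575] 0.05941708216914846 13.1083 [0.2593 0.4049 1.0702]
```

View pics/m4.png

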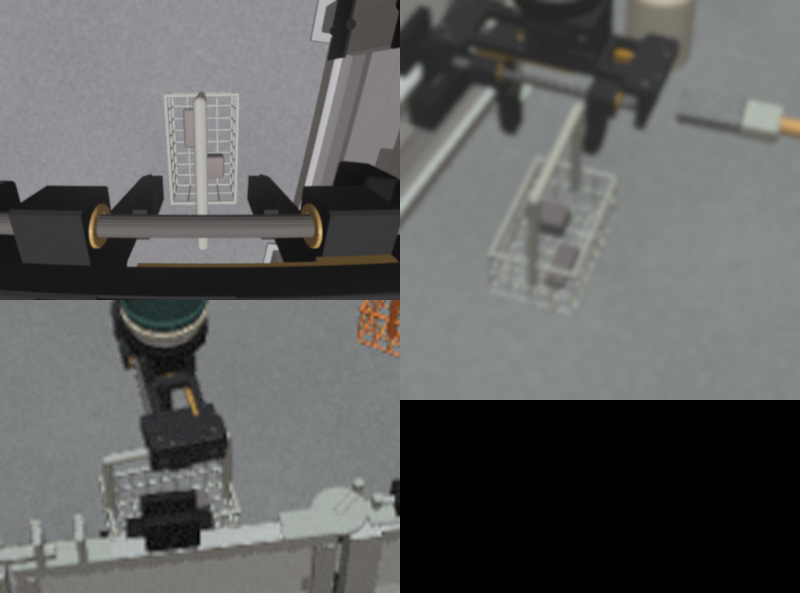

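The fingers straddle the bar correctly: bar at (201,170) in the wrist view, with the fingers to either side. I'll close gradually and watch the width and forces.

```bash
python3 - <<'E'
from h import *
np.set_printoptions(precision=4,suppress=True)
for w,f in((.014,15),(.008,15),(.0,15),(0,30)):
    manip.set_gripper(w,force=f); s=manip.state(); print(w,s["gripper_width"],s["contact_force"],s["moment"],s["clock"])
snap("wrist","w4");snap("side","s4")
a=cv2.resize(cv2.imread("pics/w4.png")[100:400,160:500],(453,400),interpolation=cv2.INTER_CUBIC)
b=cv2.resize(cv2.imread("pics/s4.png")[180:310,280:380],(308,400),interpolation=cv2.INTER_CUBIC)
cv2.imwrite("pics/m5.png",np.hstack([a,b]))
E
```

```text
0.014 0.013895501356975974 [-0.3492  0.0051 -0.1733] [-0.0537 -0.0914  0.0428] 14.0667
0.008 0.007793065518253244 [-0.6087 -0.3787  1.1069] [ 0.0125 -0.0939 -0.026 ] 14.3667
0.0 0.00043973948835966615 [-0.6113  0.1982  0.2459] [ 0.0006 -0.0995 -0.0127] 14.6667
0 0.0005055562592046465 [ 0.6011  0.3894 -0.539 ] [-0.0877 -0.0673 -0.0157] 14.8833
```

View pics/m5.png

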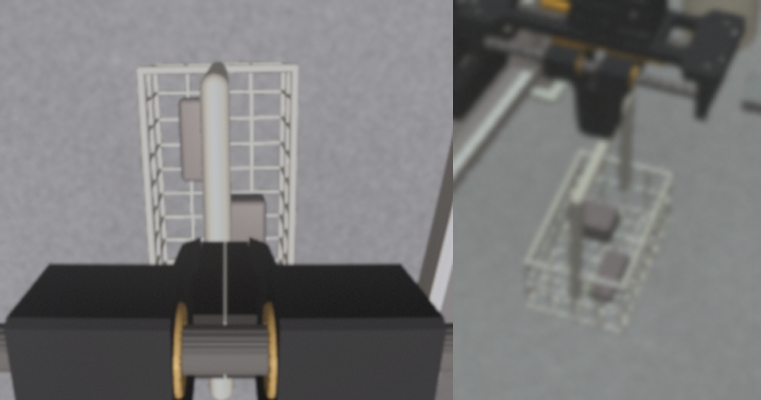

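The fingers shut fully with the bar still passing beneath or beyond them, so the heights disagree. I'll check the bar height and the fingertip height by depth.

```bash
python3 - <<'E'
from h import *
np.set_printoptions(precision=4,suppress=True)
U=lambda u,v:(160+u*340/453,100+v*300/400)
p=[U(216,100),U(216,160),U(216,220),U(222,388),U(216,62)]
print("w4 bar",px("w4",p)); d=np.load("pics/w4.npz");print([d["z"][int(v),int(u)] for u,v in p])
S=lambda x,y:(280+(x-453)*100/308,180+y*130/400)
p=[S(590,185),S(577,203),S(600,130),S(598,120),S(628,110)]
print("s4 bar, bar end, finger low",px("s4",p))
print("tcp projects in s4 crop",[( 453+(u-280)*3.08,(v-180)*400/130) for u,v in proj("s4",[manip.state()["tool_pos"],(.4735,-.031,.13)])])
print("tcp in w4 crop",[((u-160)*453/340,(v-100)*4/3) for u,v in proj("w4",[manip.state()["tool_pos"],(.4735,-.031,.13),(.4735,-.031,.09),(.472,.02,.135)])])
E
```

```text
w4 bar [[ 0.4675  0.0212  0.1346]
 [ 0.4688  0.0009  0.1342]
 [ 0.4702 -0.0207  0.1345]
 [ 0.4772 -0.0915  0.1345]
 [ 0.4652  0.0301  0.0335]]
[np.float32(0.15788259), np.float32(0.16446637), np.float32(0.16882044), np.float32(0.18782529), np.float32(0.25252923)]
s4 bar, bar end, finger low [[ 0.4627  0.0078  0.1275]
 [ 0.4629  0.0304  0.13  ]
 [ 0.4684 -0.0222  0.1541]
 [ 0.47   -0.0218  0.1637]
 [ 0.4685 -0.0776  0.1276]]
tcp projects in s4 crop [(np.float64(597.119806207731), np.float64(162.67463583456927)), (np.float64(597.6449050101937), np.float64(144.37193960322256))]
tcp in w4 crop [(np.float64(223.37577447412824), np.float64(224.0042603528061)), (np.float64(223.2505259979424), np.float64(242.42058604507338)), (np.float64(223.45635978585136), np.float64(207.28918401539173)), (np.float64(229.49082940508842), np.float64(104.79896110142015))]
```

```bash
python3 - <<'E'
from h import *
np.set_printoptions(precision=4,suppress=True)
def cloud(f):
    d=np.load("pics/"+f+".npz");v,u=np.mgrid[0:480,0:640];s=slopes(d,np.c_[u.ravel(),v.ravel()]);z=d["z"].ravel()
    P=np.c_[s,np.ones(len(s))]*z[:,None];P=P@d["T"][:3,:3].T+d["T"][:3,3];return P.reshape(480,640,3),d["im"],z.reshape(480,640)
P,im,z=cloud("w4")
col=160+int(222*340/453)
for c in (col-12,col+12):
  print([(r,np.round(P[r,c],3).tolist(),int(im[r,c].mean())) for r in range(270,350,6)])
P,im,z=cloud("w3")  # open .0594: finger tips
m=(im.max(2)<70)&(z>0)&(abs(P[...,1]+.031)<.04)&(P[...,0]>.4)&(P[...,0]<.56)
print("w3 dark min z",np.percentile(P[m][:,2],[0,1,5,20]))
P,im,z=cloud("s4")
m=(im.max(2)<60)&(z>0)&(abs(P[...,1]+.03)<.03)&(abs(P[...,0]-.4735)<.03)
print("s4 dark min z",m.sum(),np.percentile(P[m][:,2],[0,1,5,20]))
print(manip.state()["joint_pos"])
E
```

```text
[(270, [0.467, -0.024, 0.132], 148), (276, [0.467, -0.028, 0.132], 143), (282, [0.467, -0.024, 0.149], 57), (288, [0.467, -0.023, 0.156], 42), (294, [0.468, -0.023, 0.161], 40), (300, [0.468, -0.023, 0.167], 38), (306, [0.468, -0.023, 0.172], 38), (312, [0.468, -0.023, 0.176], 35), (318, [0.468, -0.023, 0.181], 34), (324, [0.468, -0.023, 0.186], 32), (330, [0.469, -0.023, 0.19], 29), (336, [0.469, -0.023, 0.193], 55), (342, [0.469, -0.025, 0.193], 63), (348, [0.469, -0.006, 0.227], 77)]
[(270, [0.484, -0.065, 0.025], 142), (276, [0.484, -0.071, 0.023], 140), (282, [0.477, -0.022, 0.15], 54), (288, [0.477, -0.023, 0.156], 41), (294, [0.477, -0.023, 0.161], 39), (300, [0.477, -0.023, 0.167], 37), (306, [0.477, -0.023, 0.171], 36), (312, [0.477, -0.023, 0.177], 34), (318, [0.477, -0.023, 0.181], 32), (324, [0.477, -0.022, 0.186], 32), (330, [0.476, -0.022, 0.19], 29), (336, [0.476, -0.023, 0.192], 55), (342, [0.477, -0.025, 0.193], 63), (348, [0.474, -0.005, 0.227], 78)]
w3 dark min z [0.1479 0.1584 0.1801 0.2257]
s4 dark min z 1010 [0.1504 0.1562 0.1659 0.2224]
[-0.1178 -0.0414  2.1165 -0.      1.0665 -0.1878]
```

Both cameras put the real fingertips about 36 mm above the reported TCP. The bar reads 0.1345 in both, so I'm using that as an empirical tip offset and retrying lower.

```bash
cat >> h.py <<'E'
OFF=.036   # real fingertips sit this far above the reported TCP (seen by both cameras)
def tip(x,y,z): return (x,y,z-OFF)
E
python3 - <<'E'
from h import *
np.set_printoptions(precision=4,suppress=True)
manip.set_gripper(.06,force=40)
manip.move_linear(tip(.473,-.031,.111),rate=.1)
manip.set_gripper(0.0,force=40); s=manip.state(); print(s["tool_pos"],s["gripper_width"],s["contact_force"],s["clock"])
if s["gripper_width"]>.006:
    manip.move_linear(tip(.473,-.031,.222),rate=.12)
    manip.dwell(.2);s=manip.state(); print(s["gripper_width"],s["contact_force"],s["clock"])
E
```

```text
[ 0.4728 -0.031   0.0751] 0.008326591794433826 [-2.2242 -0.6366  2.5831] 17.3083
0.007947677825567092 [ 0.9561  0.7133 -2.7908] 18.5833
```

Bar gripped and lifted with about 2.8 N of weight. Carrying it to the hook.

```bash
python3 - <<'E'
from h import *
np.set_printoptions(precision=4,suppress=True)
manip.move_linear(tip(.468,.2453,.222),rate=.2,rot=down(-.03))
manip.move_linear(tip(.5555,.2453,.222),rate=.12)
manip.move_linear(tip(.5555,.2453,.187),rate=.08)
s=manip.state(); print(s["gripper_width"],s["contact_force"],s["clock"],s["tool_pos"])
snap("wrist","w5"); snap("side","s5"); snap("scene","c5")
a=cv2.resize(cv2.imread("pics/w5.png")[0:420,120:620],(420,353),interpolation=cv2.INTER_CUBIC)
b=cv2.resize(cv2.imread("pics/s5.png")[190:370,130:320],(380,360),interpolation=cv2.INTER_CUBIC)
c=cv2.resize(cv2.imread("pics/c5.png")[190:290,340:500],(380,238),interpolation=cv2.INTER_CUBIC)
m=np.zeros((600,800,3),np.uint8);m[:353,:420]=a;m[:360,420:]=b;m[361:599,420:]=c;cv2.imwrite("pics/m6.png",m)
E
```

```text
0.008209007738038277 [-0.6682 -0.0651 -2.2207] 21.5833 [0.5551 0.2452 0.1504]
```

View pics/m6.png

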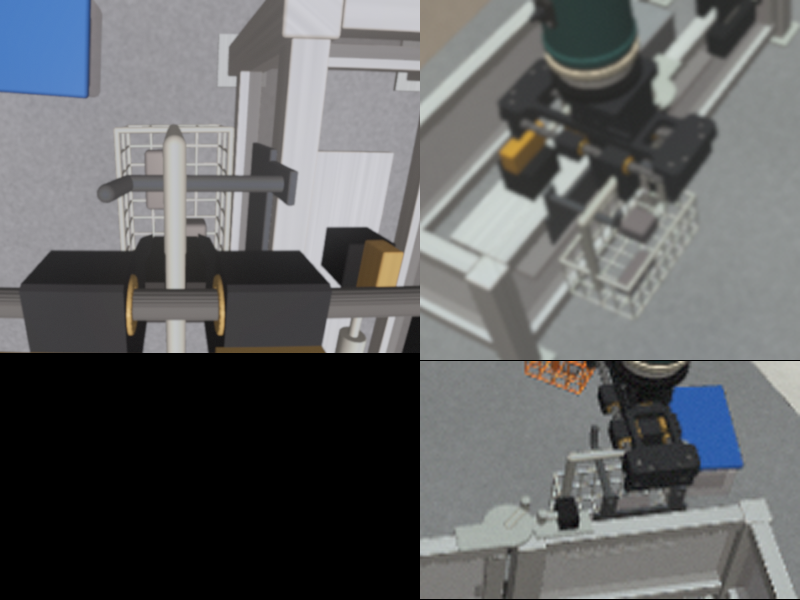

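Bar lies across the prong, inside its upturned tip: crop (174,160), prong (140–280,184). I'll measure, lower to contact and release.

```bash
python3 - <<'E'
from h import *
np.set_printoptions(precision=4,suppress=True)
k=500/420
print("bar,bar end",px("w5",[(120+174*k,160*k),(120+174*k,210*k),(120+175*k,132*k),(120+175*k,265*k)]))
z=manip.state()["tool_pos"][2]
for i in range(6):
    f=manip.state()["contact_force"][2]; print(round(z,4),f)
    if f>-.6: break
    z-=.0015; manip.move_linear((.5555,.2453,z),rate=.02); manip.dwell(.05)
manip.set_gripper(.03); manip.dwell(.2)
manip.move_linear((.5555,.2453,z+.09),rate=.12); manip.dwell(.1)
s=manip.state();print(s["contact_force"],s["clock"],s["tool_pos"]); snap("wrist","w6")
im=cv2.imread("pics/w6.png")[0:420,120:620]
P=px("w6",[(u,v) for v in range(60,300,20) for u in range(250,400,1)])
m=abs(P[:,2]-.208)<.006; m&=(abs(P[:,0]-.5555)<.02); Q=P[m]; print(len(Q),Q.mean(0),Q.min(0),Q.max(0), np.polyfit(Q[:,1],Q[:,0],1))
E
```

```text
bar,bar end [[0.5568 0.2964 0.2106]
 [0.5561 0.275  0.2103]
 [0.5575 0.3064 0.1913]
 [0.5558 0.2489 0.2106]]
0.1512 -2.5787222893517097
0.1497 -2.9117892789317326
0.1482 -2.691890573138297
0.1467 5.145040541594217
[ 0.5613 -0.3679  0.597 ] 24.3417 [0.5547 0.245  0.2352]
116 [0.5568 0.2649 0.2073] [0.5511 0.225  0.2037] [0.5624 0.3006 0.2088] [0.0222 0.5509]
```

Basket hung: bar top at 0.2088, so its centre is about 0.204, at x 0.557. Now I'll locate the catch plates and grip from the wrist camera.

```bash
python3 - <<'E'
from h import *
np.set_printoptions(precision=4,suppress=True)
g=-.03
manip.move_pose((.585,-.11,.33),down(np.pi/2+g)); manip.set_gripper(.078)
manip.dwell(.1); snap("wrist","w7"); print(manip.state()["clock"],manip.state()["tool_pos"])
d=np.load("pics/w7.npz");v,u=np.mgrid[0:480,0:640];s=slopes(d,np.c_[u.ravel(),v.ravel()]);z=d["z"].ravel()
P=np.c_[s,np.ones(len(s))]*z[:,None];P=P@d["T"][:3,:3].T+d["T"][:3,3]
im=d["im"].reshape(-1,3).astype(int)
m=(z>0)&(P[:,2]>.203)&(P[:,2]<.218)&(P[:,0]>.54)&(P[:,0]<.68)
mask=m.reshape(480,640).astype(np.uint8)
n,l,st,c=cv2.connectedComponentsWithStats(mask)
for i in range(1,n):
    if st[i,4]<25: continue
    Q=P[(l.ravel()==i)]; print(st[i],im[l.ravel()==i].mean(0).round(),"min",np.percentile(Q,3,axis=0),"max",np.percentile(Q,97,axis=0),"med",np.median(Q,axis=0))
cv2.imwrite("pics/w7b.png",cv2.resize(d["im"][60:360,80:560],(800,500),interpolation=cv2.INTER_CUBIC))
E
```

```text
27.2583 [ 0.585 -0.11   0.33 ]
[371 215  59  14 785] [68. 66. 67.] min [ 0.5841 -0.073   0.2038] max [ 0.594  -0.0268  0.2157] med [ 0.588  -0.0498  0.2139]
[259 228  12  32 319] [162. 162. 163.] min [ 0.5929 -0.1721  0.2044] max [ 0.6188 -0.1644  0.2118] med [ 0.6055 -0.1678  0.2105]
[303 228   9  32 285] [169. 168. 168.] min [ 0.594  -0.1344  0.2058] max [ 0.6201 -0.1268  0.2119] med [ 0.6064 -0.1304  0.2105]
[370 241  58  16 871] [69. 67. 68.] min [ 0.6081 -0.0739  0.2046] max [ 0.6191 -0.0274  0.2157] med [ 0.6124 -0.0509  0.2141]
```

View pics/w7b.png

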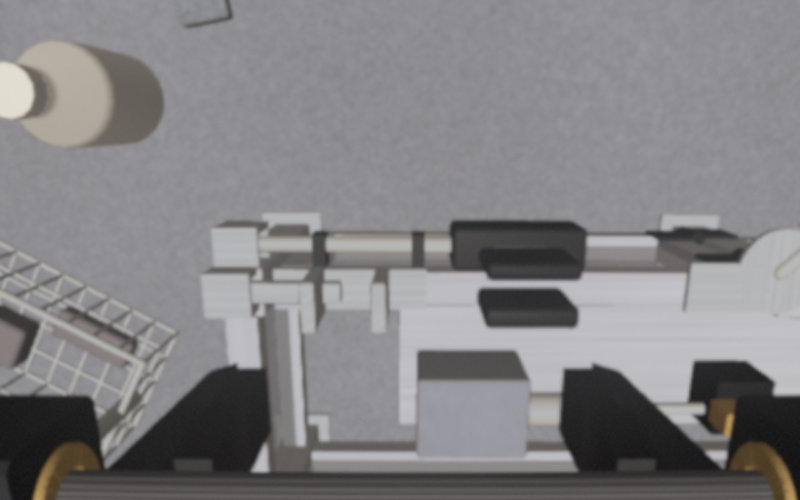

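Tab at y -0.168, stop at y -0.1305, x about 0.606. Grip plates are at x 0.584–0.594 and 0.608–0.619, with their middle at y -0.050. Now I'll squeeze the catch.

```bash
python3 - <<'E'
from h import *
np.set_printoptions(precision=4,suppress=True)
rot=down(np.pi/2-.03)
manip.set_gripper(.076,force=15)
manip.move_linear(tip(.6058,-.1414,.24),rate=.2)
manip.move_linear(tip(.6058,-.1414,.189),rate=.08); print(manip.state()["contact_force"])
for w in(.05,.036,.026):
    manip.set_gripper(w,force=15); s=manip.state(); print(w,s["gripper_width"],s["contact_force"],s["clock"])
manip.dwell(.3); s=manip.state(); print(s["gripper_width"],s["contact_force"],s["tool_pos"])
E
```

```text
[0.9318 0.3213 0.2881]
0.05 0.049873859603316445 [ 0.0876 -3.0145  2.0817] 29.65
0.036 0.03557422983434049 [ 0.7537 -2.4706  1.8908] 30.0583
0.026 0.03004848670556002 [0.8866 0.3362 2.6419] 30.3167
0.029988514779560462 [0.9092 2.3516 3.4132] [ 0.6058 -0.1407  0.153 ]
```

Catch fully drawn: 30.0 mm over both plates. I'll release, verify numerically that the tab stayed, then go to the grip and squeeze.

```bash
cat >> h.py <<'E'
H=np.array([.6027,.1042]); G=-.03
def grip_pose(th,ztip):
    a=G-th; c,s=np.cos(a),np.sin(a); v=np.array([.010,-.155])
    p=H+[c*v[0]-s*v[1],s*v[0]+c*v[1]]; return tip(p[0],p[1],ztip),down(a)
E
python3 - <<'E'
from h import *
np.set_printoptions(precision=4,suppress=True)
manip.set_gripper(.048); manip.move_linear(tip(.6058,-.1410,.34),rate=.2)
snap("wrist","w8")
d=np.load("pics/w8.npz");v,u=np.mgrid[0:480,0:640];s=slopes(d,np.c_[u.ravel(),v.ravel()]);z=d["z"].ravel()
P=np.c_[s,np.ones(len(s))]*z[:,None];P=P@d["T"][:3,:3].T+d["T"][:3,3]
m=(z>0)&(P[:,2]>.203)&(P[:,2]<.218)&(P[:,0]>.54)&(P[:,0]<.68)
n,l,st,c=cv2.connectedComponentsWithStats(m.reshape(480,640).astype(np.uint8))
for i in range(1,n):
    if st[i,4]>=25: Q=P[(l.ravel()==i)]; print(np.percentile(Q,3,axis=0),np.percentile(Q,97,axis=0))
for th in(0,.7,1.32): p,r=grip_pose(th,.188); print(p,inverse_kinematics(p,r))
p,r=grip_pose(0,.26); manip.move_pose(p,r); manip.set_gripper(.064,force=35)
p,r=grip_pose(0,.188); manip.move_linear(p,rate=.1,rot=r); print(manip.state()["contact_force"])
manip.set_gripper(.018,force=35); manip.dwell(.2); s=manip.state(); print(s["gripper_width"],s["contact_force"],s["tool_pos"],p,s["clock"])
E
```

```text
[ 0.5841 -0.0735  0.2051] [ 0.5943 -0.0271  0.2155]
[ 0.5934 -0.1566  0.2067] [ 0.6194 -0.1491  0.2119]
[ 0.594  -0.1344  0.2071] [ 0.6201 -0.1271  0.2117]
[ 0.6081 -0.0743  0.2041] [ 0.6197 -0.028   0.2156]
(np.float64(0.608046197806103), np.float64(-0.05103021023311803), 0.152) [-0.1245  0.1779  1.8013  0.      1.1624 -0.0945]
(np.float64(0.5067869505978755), np.float64(-0.017970728713491882), 0.152) [-0.0846 -0.0176  2.0123  0.      1.1469  0.6454]
(np.float64(0.4536529464077983), np.float64(0.060496729922311976), 0.152) [ 0.0781 -0.1176  2.1056 -0.      1.1536  1.4281]
[-0.1656  0.3371  1.2978]
0.02372889355664704 [-1.1024 -0.6169  3.5339] [ 0.6083 -0.0512  0.1525] (np.float64(0.608046197806103), np.float64(-0.05103021023311803), 0.152) 35.7417
```

Bolt drawn 18 mm, grip home at 23.7 mm. Swinging the gate.

```bash
python3 - <<'E'
from h import *
np.set_printoptions(precision=3,suppress=True)
for th in np.arange(.11,1.33,.11):
    p,r=grip_pose(th,.188); manip.move_linear(p,rate=.07,rot=r)
    s=manip.state(); print(round(th,2),s["contact_force"],s["gripper_width"],round(s["clock"],1))
    if np.linalg.norm(s["contact_force"])>40: break
E
```

```text
0.11 [ 1.089 -1.042  4.463] 0.02370249127134728 36.1
0.22 [-0.945 -2.596  4.816] 0.023114350710660987 36.5
0.33 [-0.382 -2.221  5.667] 0.023567935632690884 36.9
0.44 [-0.705 -3.28   6.461] 0.02328982558443974 37.3
0.55 [ 0.273 -3.42   6.267] 0.023947393467855054 37.7
0.66 [-1.638 -3.47   6.63 ] 0.02308179016295715 38.1
0.77 [-3.698 -3.222  7.864] 0.02352668148776113 38.5
0.88 [-4.024 -2.639  8.573] 0.02352402335533545 38.9
0.99 [-5.298 -3.401  9.726] 0.0235339268128196 39.3
1.1 [-5.66  -3.391 10.236] 0.023760632908341926 39.7
1.21 [-5.344 -3.275 10.344] 0.023399602064268152 40.0
1.32 [-7.531 -2.23  11.772] 0.0237255811120382 40.4
```

```bash
python3 - <<'E'
from h import *
np.set_printoptions(precision=4,suppress=True)
manip.dwell(.4); snap("scene","c9"); snap("side","s9"); s=manip.state(); print(s["clock"],s["gripper_width"],s["contact_force"],s["tool_pos"])
a=cv2.resize(cv2.imread("pics/c9.png")[160:360,180:500],(480,300),interpolation=cv2.INTER_CUBIC)
b=cv2.resize(cv2.imread("pics/s9.png")[120:380,130:400],(312,300),interpolation=cv2.INTER_CUBIC)
cv2.imwrite("pics/m9.png",np.hstack([a,b]))
d=np.load("pics/c9.npz");v,u=np.mgrid[0:480,0:640];sl=slopes(d,np.c_[u.ravel(),v.ravel()]);z=d["z"].ravel()
P=np.c_[sl,np.ones(len(sl))]*z[:,None];P=P@d["T"][:3,:3].T+d["T"][:3,3]
m=(z>0)&(abs(P[:,2]-.2075)<.004)&(abs(P[:,0]-.557)<.02)&(P[:,1]>.16)&(P[:,1]<.34);Q=P[m];print("bar",len(Q),Q.min(0),Q.max(0),Q.mean(0))
m=(z>0)&(P[:,2]>.16)&(P[:,2]<.214)&(P[:,0]>.25)&(P[:,0]<.43)&(abs(P[:,1]-.1)<.08);Q=P[m];print("gate end",len(Q),Q.mean(0) if len(Q) else 0)
E
```

```text
40.9417 0.023578572328300833 [-7.0767 -2.4819 11.3148] [0.4522 0.0605 0.1525]
bar 178 [0.5371 0.1785 0.2035] [0.5654 0.3055 0.2115] [0.5577 0.2423 0.2075]
gate end 54 [0.3435 0.0294 0.1872]
```

View pics/m9.png

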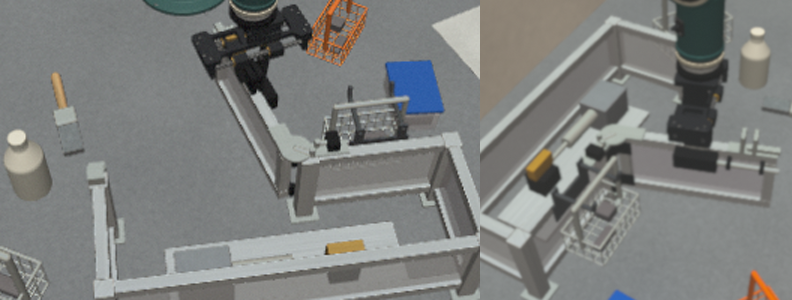

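The final picture shows the gate wide open with the gripper on the grip, the basket hanging on both prongs, and the bystanders in place. Handing in.

```bash
python3 -c "
from h import *
order.close_job(); print(manip.state()['clock'])"
```

```text
the job is handed in; nothing more can be done
the job is handed in; nothing more can be done
```

The job is done and handed in at about 41 s on the robot's clock (limit 61 s). No verdict was reported.

- **Basket:** It hangs by its handle on both prongs and has been let go. The last scene picture put the bar's middle at about (0.558, 0.242), with a centre height of about 0.203 m. That is 3–4 mm from the seat I measured.
- **Safety catch:** I squeezed it to 30.0 mm over both plates. After release, the wrist camera showed the tab still drawn back by about 18 mm.
- **Gate:** I squeezed the grip to 23.7 mm (trigger home) and swung the gate past the detent. By the cameras it ended at about 1.3 rad. I held it there with a 35 N grip setting, and the force on the tool was about 14 N.
- **Bystanders:** The bottle, brush and tub looked in place in the last picture. I did not measure them.

**What went wrong:** The first attempt to pick up the basket closed on nothing. Both cameras showed the fingertips about 36 mm above the reported TCP, which disagrees with the tool-frame description. I used that measured offset from then on, and every later grasp fitted.

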